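# Set and lock the length stop of a drilling jig, then bring the bar up to it

## Task

Set up the drilling jig on the bench for its next bar. Swing the black clamp lever open to release the blue stop, slide the stop along its rail until its pointer stands on the red tab of the scale, and swing the lever fully home again to lock it there. Then push the bar along its channel until its end rests against the stop, leaving the stop on the red tab and the things lying around undisturbed.

Things in the scene. Friction and masses are not known exactly. Their poses are not given: they have to be found in the camera images.
- jig: drilling jig, fixed: aluminium plate 112 x 365 x 10 mm. Origin on its underside; y along the jig, x away from the robot, z up; offsets below are in this frame, mm. Plate x -67 to 45, y -150 to 215, top z 10. Channel centre line x -32, 28 wide, between a lip (top z 15) and a fence (top z 16), open at its -y end. White scale strip along x -60, top z 13. Steel rail: centre x 13, y 46 to 213, top z 24
- bush (a point): mouth of the steel drill bush, at jig x -32, y 0, z 51. It sits in the grey fixed bridge (jig x -46 to 28, y -15 to 15, nothing higher than z 51); the bar passes 5 mm under it
- stop_slide (a joint): place of the blue stop carriage on the rail, m, 0 to 0.090, growing to +y. Its block (46 mm in x, 44 in y, centred at jig x 13, y 85 + 1000 x joint; upright sides z 14 to 44) can be pushed either way with a fingertip at z 27 to 42. A stop arm 12 mm thick, z 20 to 38, reaches to x -55 across the channel. Released it slides stiffly (6 N) and stays put; clamped it is fast
- clamp_lever (a joint): black clamp lever, rad: 0 = home, locked, arm along the rail to +y of the jig; 1.57 = fully open, arm to -x, towards the robot. Clockwise from above locks. Stiff (0.16 N m), stays put; the clamp bites over the last 0.3 rad and is slack beyond
- lever_axis (a point): top of the lever's hub (23 mm across, z 61), on its upright axis through the middle of the carriage block
- lever_tip (a point): centre of the ball (16 mm) at the end of the clamp lever's arm, 70 mm from its axis at z 67. The arm is a round bar 12 mm thick, z 64 at 30 mm from the axis; push it sideways with a fingertip at z 50 to 60
- pointer (a point): tip of the stop carriage's black pointer, over the scale at z 19; moves with the carriage, 16 mm to the -y side of the block's middle
- stop_face (a point): middle of the steel stop face that the bar's end meets; it looks to -y of the jig, 9 mm further to -y than the pointer, 25 mm from the block's middle
- red_tab: red plastic index tab clipped on the scale, 6 mm wide along the jig (the pointer tip must stand over this width), top at z 15. Origin on the tab's middle line, on the bench under the scale; axes as the jig's. It does not move
- yellow_tab: yellow tab of the same kind for another job; may lie to either side of the red one
- bar: the loose aluminium bar to be drilled, 24.5 x 180 x 20 mm, 0.17 to 0.34 kg, two drilled holes, lying in the channel with its length along y of the jig, top at z 30. Origin in the middle of its underside, which lies on the plate at z 10. Its other (-y) end can be pushed with a fingertip at z 18 to 26
- bar_end (a point): middle of the bar's end towards the stop (+y end), 6 mm above its middle height; 90 mm from the bar's origin
- drilled_bar: a finished bar with three holes, 24.5 x 180 x 20 mm, lying behind the jig; bystander. Origin in the middle of its underside
- oil_bottle: small yellow oil bottle with a spout, 28 mm across, 78 mm high, behind the jig at its right; bystander. Origin under its centre
- caliper: digital caliper, 71 x 200 x 16 mm, lying in front of the jig; bystander. Origin under its middle
- marker_pen: red and white marker pen, 17 x 135 x 16 mm, lying behind the jig at its left; bystander. Origin under its middle
There are look-alikes about, which are no part of the job. Leave any purple look-alike of the bar alone.

How it is judged:
On the way, in this order (a step that is already met when the one before it is completed fails the run):
1. the clamp lever has been swung open (value of joint clamp_lever above 0.5 rad), for 0.1 s.
2. with the lever still open and the bar still clear of the stop, the pointer stands on the red tab (y of pointer in the frame of red_tab between -0.003 and 0.003 m and value of joint clamp_lever above 0.35 rad and y of bar_end in the frame of stop_face below -0.004 m and velocity of joint stop_slide between -0.005 and 0.005 m/s), for 0.2 s.
3. the lever is home again with the pointer on the red tab, the bar still clear of the stop (y of pointer in the frame of red_tab between -0.003 and 0.003 m and value of joint clamp_lever below 0.12 rad and y of bar_end in the frame of stop_face below -0.004 m), for 0.2 s.
At the end, for the whole second after the job is handed in: The pointer tip stands over the red tab's width (within 3 mm of its middle), the lever is home (within 0.12 rad), the bar lies flat in its channel, at rest, with its end less than 2.5 mm from the stop face; no bystander was shifted more than 20 mm (y of pointer in the frame of red_tab between -0.003 and 0.003 m and value of joint clamp_lever below 0.12 rad and y of bar_end in the frame of stop_face between -0.0025 and 0.0025 m and z of bar in the frame of jig between 0.008 and 0.012 m and angle between the y axis of bar and the y axis of jig, either way round below 0.08 rad and angle between bar's own z axis and vertical below 0.05 rad and linear speed of bar below 0.01 m/s and x of bar in the frame of jig between -0.038 and -0.026 m); the robot touches nothing.
It fails at once if a bystander (drilled bar, oil bottle, caliper, marker pen) was shifted by more than 20 mm (distance of any of drilled_bar, oil_bottle, caliper, marker_pen from where it was at the start of the episode above 0.02 m).
It also fails if it takes over 72 s, if anything falls off the work surface, if the arm or the gripper's body presses on something with over 40 N, if the wrist force passes 120 N, or if a joint passes its speed limit or range.

## Robot

A 6-joint arm with a two-finger parallel gripper is mounted at the origin on a cart in front of the work surface, level with it; the furniture and walls round the work are solid. World frame = base frame: x ahead of the robot, y to its left, z up, the work surface at z = 0. Lengths are in m, angles in rad, forces in N, time in s.
With the tool pointing down it reaches from about 0.35 to 0.975 m from the base axis. Payload 4.9 kg.
Tool frame: the origin (TCP) lies midway between the tips of the shut fingers; the grasp point (between the pads) lies 19 mm behind it; z points along the fingers, y is the line along which they close (so a half turn about z gives the same grasp; the last joint's range is limited). The gripper opens to 85 mm and grips with 20 to 120 N. Pads are 22 mm wide; open, the fingers measure 114 mm over their backs; the gripper's body (76 mm by 85 mm) begins 54 mm behind the grasp point. The pads swing forward as they close: fully open they stand 13 mm farther back than shut.
Start: joints at [-1.438, 0.053, 1.613, -0, 1.476, -0.119], TCP at [0.156, -0.605, 0.231] pointing down, gripper open.
Joint ranges: [-3.01, 3.01], [-1.01, 2.22], [0.06, 2.58], [-1.02, 4.17], [0.09, 2.62], [-3.14, 3.14]. Speed limits (rad/s): [2.57, 2.57, 3.14, 3.14, 3.14, 3.14].

## Interface

Orientations are given as a unit quaternion [w, x, y, z].
In Python, from plant import * gives the robot as it stands.
- The arm moves only by the tool jog_arm, never from a script. Its argument "targets" is a list of rows, each a list of 3 entries, a list of its own where there are three numbers: the shift along the tool's x, y, z in units of 25 mm (1.0 is 25 mm), then the turn, a rotation vector about the tool's x, y, z in units of 8 degrees (1.0 is 8 degrees), then the opening in per cent of the stroke, from 0 (shut) to 100 (fully open). A call has 1 to 8 rows; each row is the pose to reach, as a shift and turn from the pose commanded when the call began, along the tool's axes at that moment; what a row does not reach only later rows make up. A row lasts 1/8 s, in which the tool goes at most 62.5 mm and 10.7 degrees, less where a joint would pass 70% of its speed; a pose out of reach is approached as far as the arm can. A call with a gripper value outside its range is refused whole. The fingers move at their own pace and stop on an object; the grip force is fixed at half the most. Time passes only in rows, so rows that repeat a pose let the fingers close. It gives the time, the measured TCP pose, the force, the opening and the grip force at its end, in the units of the state.
- state(): the state, without advancing time (a new reading comes with each control period).
- grab_frame(name): name is "side" or "top"; returns (picture, depth): 384x512x3 uint8, red, green, blue; 384x512 float32, m along the optical axis (not along the pixel's ray), 0 where there is no reading.
- camera_params(name): a dict with "fovy" (degrees; the focal length in pixels is half the picture's height over the tangent of half this angle, whatever the lens; pixels are square), "cx", "cy" (the principal point, pixels), "dist" ([k1, k2, p1, p2, k3] as OpenCV has them; the pictures are not rectified), "rvec" (rotation vector, rad) and "tvec" (3), from world to camera coordinates, as OpenCV has them. Camera axes: x right, y down, z forward; pixel columns grow to the right and rows downward; lengths in m; the calibration is good to about 2 mm. A picture is of the moment at which its call begins. camera_params takes no time and is no camera call.
- job_done(): hands the job in; it is judged then, once.
The state is a dict: "time": time; "joint_pos": joint angles; "joint_vel": joint speeds; "joint_efforts": joint torques, N m; "tool_pos": TCP position; "tool_rot": TCP orientation; "contact_force": force on the tool from outside, world axes, zero at the start; "ft_torque": the same for the moment, N m; "gripper_width": opening from 0.0 (shut) to 1.0 (fully open); "grasp_force": force on a finger pad.
Only numpy, scipy, OpenCV 4.12 (cv2) and the standard library are available. Lean on these libraries where they do the work, as an engineer would, in place of code of your own. Each camera call takes 0.05 s, during which the arm holds its last target. There are 200 camera calls.

## Working session

There is one attempt and no reset: what is moved stays moved. The work goes in short steps, Python scripts to look and compute and a tool call to move; the robot and the scene stay as the last step left them, time stands still between calls to the robot, and variables do not carry over. Pictures are saved under pics/ and viewed, at most 11 in all, crops included, and the job is handed in when it is done.

Besides the shell and the picture viewer there is one more tool, called after "Call:" in YAML: its name, and indented under it one key for each argument. jog_arm: Moves the arm, as the interface text tells. Its arguments: {"type":"object","properties":{"targets":{"type":"array"}},"required":["targets"]}

```bash
mkdir -p pics
cat > h.py <<'E'
from plant import *
import numpy as np, cv2
def cam(n):
    p=camera_params(n); f=192/np.tan(np.radians(p["fovy"])/2)
    K=np.array([[f,0,p["cx"]],[0,f,p["cy"]],[0,0,1]]); R=cv2.Rodrigues(np.array(p["rvec"],float))[0]
    return K,np.array(p["dist"],float),R,np.array(p["tvec"],float).ravel()
def onplane(n,px,z):
    K,d,R,t=cam(n); u=cv2.undistortPoints(np.array(px,float).reshape(-1,1,2),K,d).reshape(-1,2)
    r=np.c_[u,np.ones(len(u))]@R; c=-R.T@t
    return c+r*((z-c[2])/r[:,2])[:,None]
def proj(n,P):
    K,d,R,t=cam(n); return cv2.projectPoints(np.array(P,float).reshape(-1,1,3),cv2.Rodrigues(R)[0],t,K,d)[0].reshape(-1,2)
E
python3 - <<'E'
from h import *
for n in("top","side"):
    im,d=grab_frame(n); np.savez(n+"0.npz",im=im,d=d)
    cv2.imwrite(f"pics/{n}0.png",cv2.resize(im[:,:,::-1],(800,600),interpolation=cv2.INTER_CUBIC))
    K,dd,R,t=cam(n); print(n,K[0,0],-R.T@t,R[2])
s=state(); print(s["tool_pos"],s["tool_rot"],s["time"])
E
```

```text
top 372.21096104855667 [0.41849723 0.17318401 1.00103992] [ 0.17741191  0.03482654 -0.98352027]
side 475.84272757440834 [ 0.59702859 -0.80005569  0.56320377] [-0.03861464  0.90322221 -0.4274325 ]
[ 0.15564738 -0.60473323  0.23017916] [-9.24133049e-04  9.92085292e-01  1.25562413e-01 -2.69841382e-06] 0.1
```

View pics/top0.png

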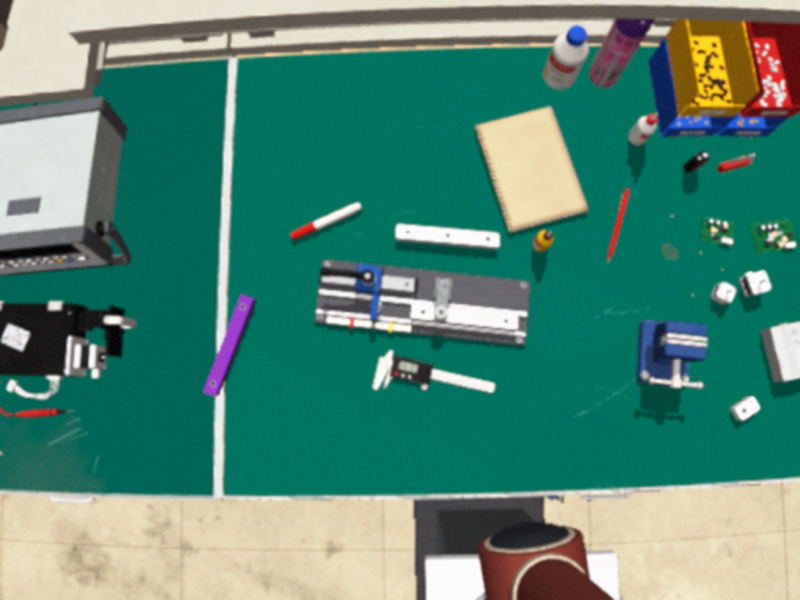

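View pics/side0.png

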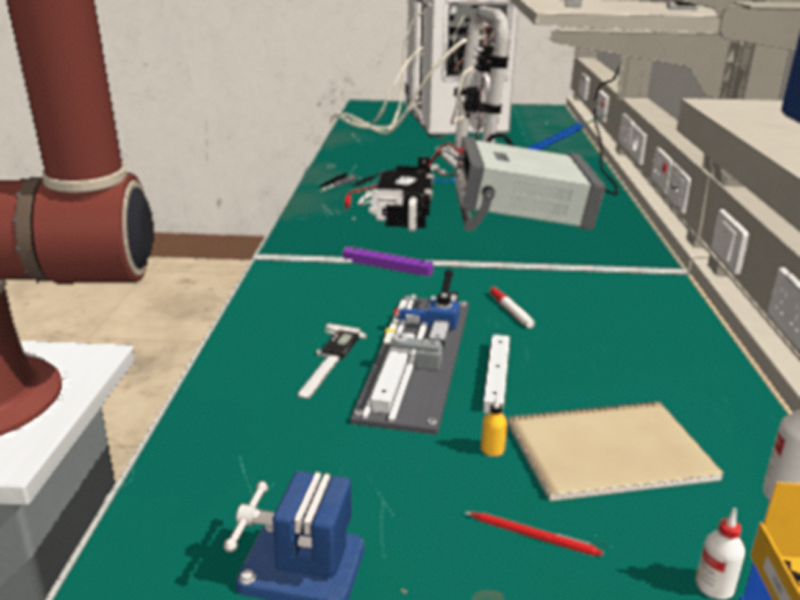

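The top view shows the jig at (317–528, 260–345) in the 800 px picture, with +y to the left. The blue carriage is at (370,278), the red tab at (351,323), the yellow tab at (390,328), and the bar's right end near (518,322). The purple look-alike is at (230,345) and the caliper is in front at (430,375). Next is an enlarged crop to confirm.

Run:
```python
from h import *
im=np.load("top0.npz")["im"]
c=im[160:228,195:345]
cv2.imwrite("pics/crop1.png",cv2.resize(c[:,:,::-1],None,fx=5.33,fy=5.33,interpolation=cv2.INTER_CUBIC))
hsv=cv2.cvtColor(im,cv2.COLOR_RGB2HSV)
roi=np.zeros(im.shape[:2],np.uint8); roi[160:228,195:345]=1
def m(lo,hi): return cv2.inRange(hsv,lo,hi)*roi
green=m((70,100,40),(95,255,255))
ng=((green==0)&(roi>0)).astype(np.uint8); n,l,st,ce=cv2.connectedComponentsWithStats(ng)
k=1+np.argmax(st[1:,4]); print(st[k])
cn=max(cv2.findContours((l==k).astype(np.uint8),0,2)[0],key=cv2.contourArea)
r=cv2.minAreaRect(cn); print(cv2.boxPoints(r)); q=cv2.approxPolyDP(cn,4,True).reshape(-1,2);print(q); print(onplane("top",q,.01).round(4))
for nm,a,b in(("red",(0,120,100),(6,255,255)),("red2",(172,120,100),(180,255,255)),("yel",(20,120,100),(32,255,255)),("blue",(105,120,40),(125,255,255))):
    n,l,st,ce=cv2.connectedComponentsWithStats(m(a,b))
    for i in range(1,n):
        if st[i,4]>2: print(nm,st[i],ce[i].round(1),onplane("top",ce[i],.015).round(4))
```

```text
[ 201  166  138   55 5593]
[[200.0645  207.79408]
 [204.60118 165.14906]
 [339.7735  179.5291 ]
 [335.23682 222.17412]]
[[206 168]
 [203 206]
 [335 220]
 [338 180]]
[[ 0.6532  0.3288  0.01  ]
 [ 0.5482  0.3368  0.01  ]
 [ 0.5021 -0.0156  0.01  ]
 [ 0.6102 -0.0299  0.01  ]]
red [224 204   2   6   9] [224.7 207. ] [[0.5435 0.2775 0.015 ]]
yel [249 207   2   2   3] [249.7 207.3] [[0.541  0.2105 0.015 ]]
yel [248 210   3   3   7] [249.3 211. ] [[0.5312 0.2117 0.015 ]]
blue [227 169  18  36 274] [236.8 182.8] [[0.6086 0.244  0.015 ]]
```

View pics/crop1.png

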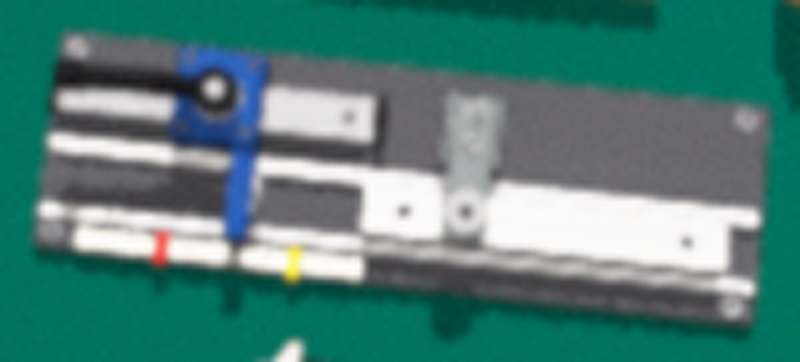

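```bash
cat >> h.py <<'E'
def J2W(J,P): # J=(x,y,yaw), P in jig mm
    P=np.atleast_2d(np.array(P,float))/1000; c,s=np.cos(J[2]),np.sin(J[2])
    return np.c_[J[0]+c*P[:,0]-s*P[:,1],J[1]+s*P[:,0]+c*P[:,1],P[:,2]]
def W2J(J,P):
    P=np.atleast_2d(np.array(P,float)); c,s=np.cos(J[2]),np.sin(J[2]); d=P[:,:2]-np.array(J[:2])
    return 1000*np.c_[c*d[:,0]+s*d[:,1],-s*d[:,0]+c*d[:,1],P[:,2]]
def ortho(n,im,J,x0,x1,y0,y1,z,s=2.): # rectified patch at height z mm; row: x from x1 down; col: y growing
    xs=np.arange(x1,x0,-1/s); ys=np.arange(y0,y1,1/s); X,Y=np.meshgrid(xs,ys,indexing="ij")
    p=proj(n,J2W(J,np.c_[X.ravel(),Y.ravel(),np.full(X.size,z)])).astype(np.float32).reshape(*X.shape,2)
    return cv2.remap(im,p[...,0],p[...,1],cv2.INTER_CUBIC),xs,ys
E
cat > fit.py <<'E'
from h import *
from scipy.optimize import least_squares
im=np.load("top0.npz")["im"]
hsv=cv2.cvtColor(im,cv2.COLOR_RGB2HSV)
sat=hsv[...,1].astype(np.float32)
# edge points of plate sub-pixel: crossings of saturation profile normal to the guessed edges
J=np.array([.59,.12,-.125])
for it in range(3):
    pts=[]
    for ax,val,lo,hi in((0,-67,-140,60),(0,45,-140,30),(1,-150,-60,40),(1,215,-60,0)):
        for t in np.linspace(lo,hi,25):
            o=np.arange(-10,10.01,.25)
            P=np.c_[val+o,0*o+t,0*o+10] if ax==0 else np.c_[0*o+t,val+o,0*o+10]
            p=proj("top",J2W(J,P)).astype(np.float32)
            v=cv2.remap(sat,p[:,:1],p[:,1:],cv2.INTER_LINEAR).ravel()
            sg=-1 if val<0 else 1
            g=np.gradient(v)*sg; k=np.argmax(g)
            if g[k]>3: pts.append((ax,val,*J2W(J,P[k])[0]))
    A=[(a,v) for a,v,*_ in pts]; W=np.array([p[2:] for p in pts])
    f=lambda q:[w[a]-v for (a,v),w in zip(A,W2J(q,W))]
    r=least_squares(f,J,loss="soft_l1"); J=r.x
    e=np.array(f(J)); print(J,len(e),[(v,np.median(e[[q==(a,v) for q in A]]).round(2)) for a,v in dict.fromkeys(A)])
np.save("J.npy",J)
o,xs,ys=ortho("top",im,J,-80,60,-160,225,17,2)
cv2.imwrite("pics/ortho.png",o[:,:,::-1])
# scale strip profile
k,_,_=ortho("top",im,J,-64,-57,60,200,15,2); h=cv2.cvtColor(k,cv2.COLOR_RGB2HSV); ysb=np.arange(60,200,.5)
kk=k.astype(float).mean(0); redn=np.clip(kk[:,0]-kk[:,1]-40,0,None); yel=np.clip(kk[:,1]-kk[:,2]-60,0,None)
print("red y",(redn*ysb).sum()/redn.sum(),"yellow",(yel*ysb).sum()/yel.sum())
k,_,_=ortho("top",im,J,-62,-57,60,200,19,2); g=k.astype(float).mean((0,2)); 
d=np.clip(np.median(g)-30-g,0,None)*(k.astype(float).mean(0).std(1)<12); print("dark",[(ysb[i],round(d[i])) for i in range(len(d)) if d[i]>15])
print("bush",W2J(J,onplane("top",[[195+465/5.333,160+212/5.333]],.051)))
print("hub",W2J(J,onplane("top",[[195+215/5.333,160+88/5.333]],.061)))
p=lambda x,y:[195+x/5.333,160+y/5.333]
print("bar ends",W2J(J,onplane("top",[p(362,197),p(728,247)],.030)))
E
python3 fit.py
```

```text
[ 0.58672602  0.12216199 -0.13374556] 100 [(-67, np.float64(-1.36)), (45, np.float64(1.01)), (-150, np.float64(-0.68)), (215, np.float64(0.48))]
[ 0.58644005  0.12215606 -0.1308406 ] 100 [(-67, np.float64(-1.37)), (45, np.float64(1.02)), (-150, np.float64(-0.73)), (215, np.float64(0.42))]
[ 0.58649296  0.12218514 -0.1316175 ] 100 [(-67, np.float64(-1.33)), (45, np.float64(1.02)), (-150, np.float64(-0.54)), (215, np.float64(0.69))]
red y 148.5560206052801 yellow 81.50790467201509
dark [(np.float64(107.0), 15), (np.float64(107.5), 29), (np.float64(108.0), 42), (np.float64(108.5), 54), (np.float64(109.0), 66), (np.float64(109.5), 75), (np.float64(110.0), 82), (np.float64(110.5), 86), (np.float64(111.0), 86), (np.float64(111.5), 84), (np.float64(112.0), 77), (np.float64(112.5), 68), (np.float64(113.0), 56), (np.float64(113.5), 43), (np.float64(114.0), 29), (np.float64(114.5), 16), (np.float64(191.5), 18), (np.float64(192.0), 30), (np.float64(192.5), 44), (np.float64(193.0), 57), (np.float64(193.5), 71), (np.float64(194.0), 83), (np.float64(194.5), 91), (np.float64(195.0), 96), (np.float64(195.5), 99), (np.float64(196.0), 101), (np.float64(196.5), 102), (np.float64(197.0), 101), (np.float64(197.5), 97), (np.float64(198.0), 93), (np.float64(198.5), 88), (np.float64(199.0), 84), (np.float64(199.5), 81)]
bush [[-32.4028155   -1.39383833  51.        ]]
hub [[ 13.60090103 125.09393714  61.        ]]
bar ends [[ -27.25835698   49.23801868   30.        ]
 [ -32.87856066 -132.22854339   30.        ]]
```

View pics/ortho.png

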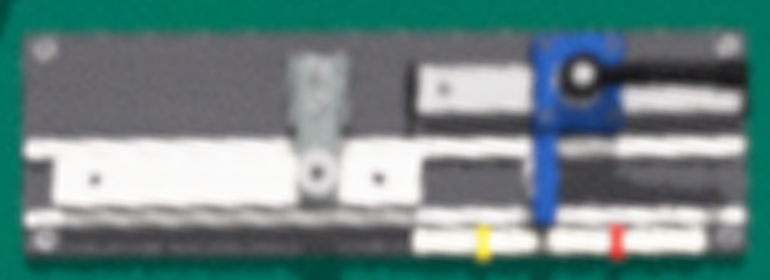

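The crop confirms the parts. The red tab is at jig y 148.5, the yellow tab at 81.5, and the pointer is at 110.9, so the stop must move +37.6 mm. The bar is in the channel with its -y end at about -132. First I align the tool with the jig and shut the fingers.

Call:
jog_arm:
  targets:
    - [[0,0,0],[0,0,1.3],0]
    - [[0,0,0],[0,0,2.6],0]
    - [[0,0,0],[0,0,2.75],0]
    - [[0,0,0],[0,0,2.75],0]
    - [[0,0,0],[0,0,2.75],0]

```text
time: 0.72
tool_pos: [0.1557, -0.6052, 0.2312]
tool_rot: [-0.0, 0.998, -0.065, -0.0]
contact_force: [0.6, -1.0, -0.2]
gripper_width: -0.001
grasp_force: 0.0
```

```bash
cat >> h.py <<'E'
def where(*T):
    J=np.load("J.npy"); s=state(); p=W2J(J,s["tool_pos"])[0]; p[2]*=1000
    from scipy.spatial.transform import Rotation as Ro
    q=s["tool_rot"]; R=Ro.from_quat([q[1],q[2],q[3],q[0]]).as_matrix()
    c,n=np.cos(J[2]),np.sin(J[2]); Rj=np.array([[c,-n,0],[n,c,0],[0,0,1]])
    print("t",round(s["time"],2),"jig",p.round(1),"toolx yaw err",round(np.arctan2(R[1,0],R[0,0])-J[2],4),"tilt",R[:2,2].round(4),"F",np.round(Rj.T@s["contact_force"],1),"w",s["gripper_width"])
    for t in T: print(t,(R.T@Rj@(np.array(t,float)-p)/25).round(2))
E
python3 -c "
from h import *
where((60,172,200),(48,172,75),(48,172,55))"
```

```text
t 0.72 jig [  -331.6   -777.6 231200.1] toolx yaw err 0.0008 tilt [-0.      0.0002] F [ 0.7 -1.  -0.2] w -0.0006063357001109922
(60, 172, 200) [  16.26  -35.98 9240.01]
(48, 172, 75) [  15.78  -35.98 9245.01]
(48, 172, 55) [  15.78  -35.98 9245.81]
```

Call:
jog_arm:
  targets:
    - [[2,-1,0],[0,0,0],0]
    - [[4,-2,0],[0,0,0],0]
    - [[6,-4,0],[0,0,0],0]
    - [[8,-6,0],[0,0,0],0]
    - [[9.5,-8,0],[0,0,0],0]
    - [[11,-10,0],[0,0,0],0]
    - [[12,-12,0],[0,0,0],0]
    - [[13,-14,0],[0,0,0],0]

```text
time: 1.72
tool_pos: [0.5235, -0.3018, 0.2315]
tool_rot: [0.0, 0.998, -0.066, 0.0]
contact_force: [0.3, -0.9, -0.3]
gripper_width: 0.001
grasp_force: 0.0
```

Call:
jog_arm:
  targets:
    - [[0.5,-2.3,0],[0,0,0],0]
    - [[1,-4.6,0],[0,0,0],0]
    - [[1.5,-7,0],[0,0,0],0]
    - [[2,-9.4,0],[0,0,0],0]
    - [[2.5,-11.8,0],[0,0,0],0]
    - [[3,-14.2,0],[0,0,0],0]
    - [[3,-16.6,0],[0,0,0],0]
    - [[3,-19,0],[0,0,0],0]

```text
time: 2.72
tool_pos: [0.6595, 0.1594, 0.2313]
tool_rot: [0.0, 0.998, -0.065, 0.0]
contact_force: [0.8, 0.2, -0.3]
gripper_width: -0.002
grasp_force: 0.0
```

```bash
sed -i 's/p=W2J(J,s\["tool_pos"\])\[0\]; p\[2\]\*=1000/p=W2J(J,s["tool_pos"])[0]/' h.py
python3 -c "
from h import *
where((55,172,200),(52,172,75),(48,172,55))"
```

```text
t 2.73 jig [ 67.5  46.5 231.3] toolx yaw err 0.0005 tilt [ 0.0003 -0.0001] F [ 0.8  0.3 -0.3] w -0.001893359105354868
(55, 172, 200) [-0.5  -5.02  1.25]
(52, 172, 75) [-0.62 -5.02  6.25]
(48, 172, 55) [-0.78 -5.02  7.05]
```

Call:
jog_arm:
  targets:
    - [[-0.2,-2,0],[0,0,0],0]
    - [[-0.4,-4,0.5],[0,0,0],0]
    - [[-0.5,-4.9,2],[0,0,0],0]
    - [[-0.5,-4.9,4],[0,0,0],0]
    - [[-0.5,-4.9,6],[0,0,0],0]
    - [[-0.5,-4.9,6],[0,0,0],0]
    - [[-0.5,-4.9,6],[0,0,0],0]

```text
time: 3.6
tool_pos: [0.6643, 0.2808, 0.0835]
tool_rot: [-0.001, 0.998, -0.066, 0.001]
contact_force: [1.1, 0.0, 0.5]
gripper_width: 0.005
grasp_force: 0.0
```

```bash
python3 -c "
from h import *
where((48,172,55),(31,172,55),(7,175,55),(-15,167,55),(-28,153,55))"
```

```text
t 3.6 jig [ 56.3 167.5  83.5] toolx yaw err -0.0003 tilt [0.0026 0.0008] F [1.  0.2 0.5] w 0.004846518326384959
(48, 172, 55) [-0.34 -0.18  1.14]
(31, 172, 55) [-1.02 -0.18  1.14]
(7, 175, 55) [-1.98 -0.3   1.14]
(-15, 167, 55) [-2.86  0.02  1.13]
(-28, 153, 55) [-3.38  0.58  1.13]
```

Call:
jog_arm:
  targets:
    - [[-0.3,-0.2,1.1],[0,0,0],0]
    - [[-0.7,-0.2,1.1],[0,0,0],0]
    - [[-1.1,-0.2,1.1],[0,0,0],0]
    - [[-1.5,-0.3,1.1],[0,0,0],0]
    - [[-2.0,-0.3,1.1],[0,0,0],0]
    - [[-2.4,-0.2,1.1],[0,0,0],0]
    - [[-2.9,0,1.1],[0,0,0],0]
    - [[-2.9,0,1.1],[0,0,0],0]

```text
time: 4.6
tool_pos: [0.591, 0.2909, 0.0553]
tool_rot: [-0.001, 0.998, -0.066, 0.0]
contact_force: [0.5, 0.0, 2.8]
gripper_width: -0.002
grasp_force: 1.1
```

```bash
python3 -c "
from h import *
where((-15,167,55),(-28,153,55))"
```

```text
t 4.6 jig [-17.7 167.8  55.3] toolx yaw err -0.0005 tilt [0.0011 0.0018] F [0.5 0.1 2.8] w -0.0016838645101798228
(-15, 167, 55) [0.11 0.03 0.01]
(-28, 153, 55) [-0.41  0.59  0.01]
```

Call:
jog_arm:
  targets:
    - [[-0.3,0.2,0],[0,0,0],0]
    - [[-0.5,0.5,0],[0,0,0],0]
    - [[-0.6,0.7,0],[0,0,0],0]
    - [[-0.6,0.7,0],[0,0,0],0]
    - [[-0.4,0.3,-0.5],[0,0,0],0]
    - [[-0.4,0,-2],[0,0,0],0]
    - [[-0.4,0,-4],[0,0,0],0]
    - [[-0.4,0,-4],[0,0,0],0]

```text
time: 5.6
tool_pos: [0.5843, 0.2929, 0.1602]
tool_rot: [-0.002, 0.998, -0.066, 0.004]
contact_force: [0.2, -0.3, -0.5]
gripper_width: 0.001
grasp_force: 0.0
```

Call:
jog_arm:
  targets:
    - [[2,2,0],[0,0,0],0]
    - [[3.5,4,0],[0,0,0],0]
    - [[3.5,5,0],[0,0,0],0]
    - [[3.5,5,0],[0,0,0],0]

```text
time: 6.1
tool_pos: [0.6513, 0.1538, 0.1523]
tool_rot: [0.0, 0.998, -0.068, -0.002]
contact_force: [1.0, 0.1, -0.7]
gripper_width: -0.001
grasp_force: 0.0
```

```bash
cat > look.py <<'E'
from h import *
import sys
im,_=grab_frame("top"); np.savez(sys.argv[1]+".npz",im=im)
c=im[160:228,195:345]; cv2.imwrite(f"pics/{sys.argv[1]}.png",cv2.resize(c[:,:,::-1],None,fx=5.333,fy=5.333,interpolation=cv2.INTER_CUBIC))
E
python3 look.py a; python3 -c "
from h import *
where((20,80,75),(20,80,33))"
```

```text
t 6.15 jig [ 59.7  41.3 152.5] toolx yaw err -0.0023 tilt [-0.0028 -0.    ] F [0.9 0.9 0.2] w -0.0061201233351088164
(20, 80, 75) [-1.58 -1.55  3.1 ]
(20, 80, 33) [-1.58 -1.55  4.78]
```

View pics/a.png

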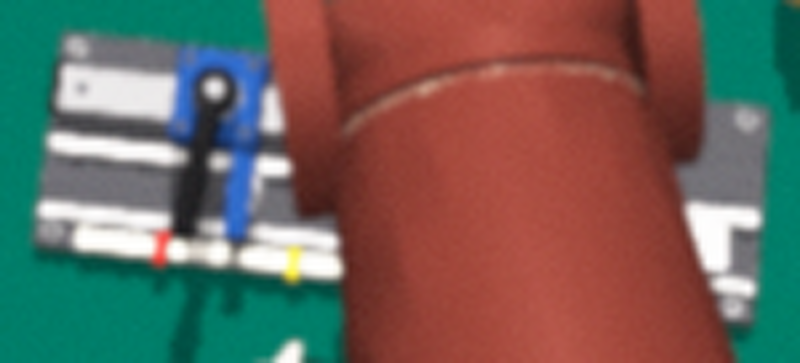

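The lever at (190,220)→(213,88) in the crop is open about 1.35 rad. The carriage has not moved, with the pointer at (234,250). Next I push the block.

Call:
jog_arm:
  targets:
    - [[-1,-1,0],[0,0,0],0]
    - [[-1.6,-1.3,1],[0,0,0],0]
    - [[-1.6,-1.3,3],[0,0,0],0]
    - [[-1.6,-1.3,4.5],[0,0,0],0]
    - [[-1.6,-1.3,4.75],[0,0,0],0]
    - [[-1.6,-1.3,4.75],[0,0,0],0]

```text
time: 6.9
tool_pos: [0.6162, 0.1943, 0.0355]
tool_rot: [-0.0, 0.998, -0.066, -0.0]
contact_force: [0.5, -0.4, 0.5]
gripper_width: 0.002
grasp_force: 0.0
```

```bash
python3 -c "
from h import *
where((20,80,34),(20,118,34))"
```

```text
t 6.9 jig [20.  75.4 35.5] toolx yaw err 0.0005 tilt [-0.0001  0.0001] F [ 0.5 -0.3  0.5] w 0.0018902369230750897
(20, 80, 34) [-0.   -0.18  0.06]
(20, 118, 34) [ 0.   -1.7   0.06]
```

Call:
jog_arm:
  targets:
    - [[0,-0.2,0],[0,0,0],0]
    - [[0,-0.4,0],[0,0,0],0]
    - [[0,-0.6,0],[0,0,0],0]
    - [[0,-0.8,0],[0,0,0],0]
    - [[0,-1.0,0],[0,0,0],0]
    - [[0,-1.2,0],[0,0,0],0]
    - [[0,-1.4,0],[0,0,0],0]
    - [[0,-1.4,0],[0,0,0],0]

```text
time: 7.9
tool_pos: [0.6214, 0.2272, 0.036]
tool_rot: [0.001, 0.998, -0.066, 0.0]
contact_force: [-1.2, -5.4, 4.3]
gripper_width: 0.0
grasp_force: 2.9
```

```bash
python3 look.py b
cat > meas.py <<'E'
from h import *
import sys
J=np.load("J.npy")
def blk(im):  # stop arm: blue columns, x -45..-20, top z 38
    k,_,ys=ortho("top",im,J,-48,-24,80,200,38,4); k=k.astype(float).mean(0); b=np.clip(k[:,2]-k[:,0]-25,0,None)
    return (b*ys).sum()/b.sum()
def ptr(im):
    k,_,ys=ortho("top",im,J,-62,-57,90,185,19,4); k=k.astype(float).mean(0); d=np.clip(110-k.max(1),0,None); return (d*ys).sum()/max(d.sum(),1e-9)
for n in sys.argv[1:]:
    im=np.load(n+".npz")["im"]; print(n,"arm",blk(im).round(2),"ptr",ptr(im).round(2))
where()
E
python3 meas.py top0 a b
```

```text
top0 arm 111.12 ptr 0.0
a arm 111.17 ptr 0.0
b arm nan ptr 152.14
t 7.95 jig [ 20.9 108.7  36. ] toolx yaw err -0.0004 tilt [ 0.0008 -0.0021] F [-0.1 -4.8  3.7] w -0.0018093157690152529meas.py:6: RuntimeWarning: invalid value encountered in scalar divide
  return (b*ys).sum()/b.sum()
```

View pics/b.png

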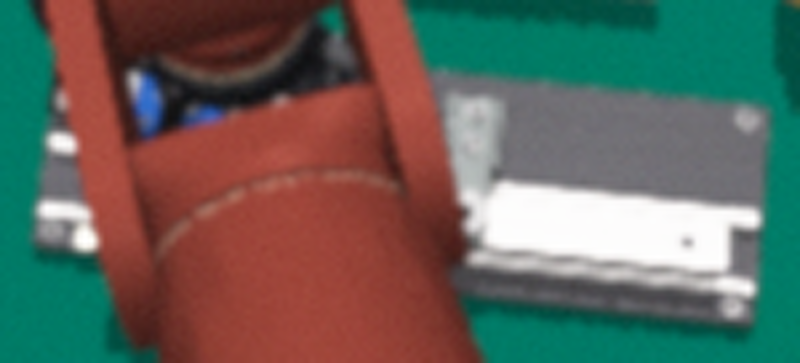

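The arm hides the stop here, with only part of the blue block showing at (145,100). I'll back off and measure.

Call:
jog_arm:
  targets:
    - [[0,0.4,0],[0,0,0],0]
    - [[0,0.8,0],[0,0,0],0]
    - [[0,0.9,-2],[0,0,0],0]
    - [[0,1.5,-4],[0,0,0],0]
    - [[0,3.5,-4],[0,0,0],0]
    - [[0,4,-4],[0,0,0],0]
    - [[0,4,-4],[0,0,0],0]

```text
time: 8.82
tool_pos: [0.607, 0.1283, 0.1342]
tool_rot: [-0.0, 0.998, -0.067, -0.001]
contact_force: [-0.4, 0.5, -0.3]
gripper_width: 0.0
grasp_force: 0.0
```

```bash
python3 look.py c; sed -i 's/110-k.max(1)/160-k.max(1)/' meas.py; python3 meas.py top0 a c; python3 -c "
from h import *
where((20,80,34),(20,84,34))"
```

```text
top0 arm 111.12 ptr 110.81
a arm 111.17 ptr 110.84
c arm 129.02 ptr 128.99
t 8.88 jig [ 19.5   9.5 134.1] toolx yaw err -0.0014 tilt [-0.0015  0.0007] F [-0.4  0.8 -0.1] w 0.0020546414855378936
t 8.88 jig [ 19.5   9.5 134.1] toolx yaw err -0.0014 tilt [-0.0015  0.0007] F [-0.4  0.8 -0.1] w 0.0020546414855378936
(20, 80, 34) [ 0.02 -2.82  4.01]
(20, 84, 34) [ 0.02 -2.98  4.01]
```

View pics/c.png

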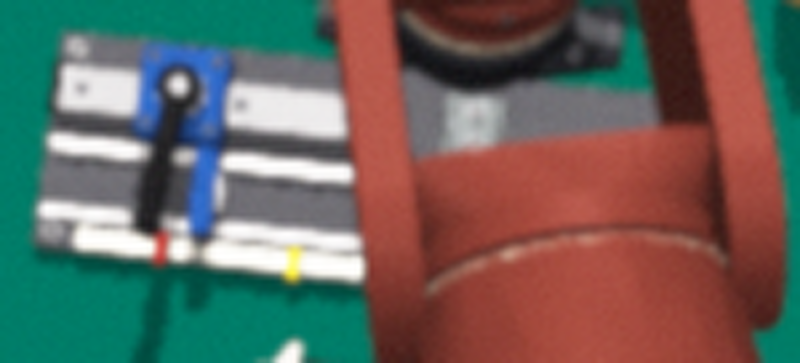

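The stop has moved: the pointer is at (202,240), which is jig y 129.0, and the red tab is at (160,248). That leaves 19.5 mm, so the tool needs to end at y ≈ 128.2.

Call:
jog_arm:
  targets:
    - [[0,-1.5,0],[0,0,0],0]
    - [[0,-3,0.5],[0,0,0],0]
    - [[0,-3.2,2],[0,0,0],0]
    - [[0,-3.2,3.9],[0,0,0],0]
    - [[0,-3.2,3.9],[0,0,0],0]
    - [[0,-3.2,3.9],[0,0,0],0]

```text
time: 9.62
tool_pos: [0.6188, 0.2091, 0.0386]
tool_rot: [-0.0, 0.998, -0.066, 0.001]
contact_force: [0.7, 0.1, 0.8]
gripper_width: 0.002
grasp_force: 0.0
```

```bash
python3 -c "
from h import *
where((20,128.2,36),)"
```

```text
t 9.62 jig [20.6 90.4 38.6] toolx yaw err 0.0001 tilt [0.0011 0.0005] F [0.7 0.2 0.8] w 0.002016843217420251
(20, 128.2, 36) [-0.02 -1.51  0.11]
```

Call:
jog_arm:
  targets:
    - [[0,-0.3,0.1],[0,0,0],0]
    - [[0,-0.6,0.1],[0,0,0],0]
    - [[0,-0.85,0.1],[0,0,0],0]
    - [[0,-1.05,0.1],[0,0,0],0]
    - [[0,-1.25,0.1],[0,0,0],0]
    - [[0,-1.4,0.1],[0,0,0],0]
    - [[0,-1.5,0.1],[0,0,0],0]
    - [[0,-1.5,0.1],[0,0,0],0]

```text
time: 10.62
tool_pos: [0.624, 0.2446, 0.0364]
tool_rot: [0.001, 0.998, -0.066, 0.001]
contact_force: [-0.4, -4.7, 3.5]
gripper_width: -0.005
grasp_force: 3.2
```

```bash
python3 -c "
from h import *
where((20,128.2,36),)"
```

```text
t 10.62 jig [ 21.1 126.3  36.4] toolx yaw err -0.0003 tilt [ 0.0013 -0.0024] F [ 0.2 -4.7  3.5] w -0.004852908350885146
(20, 128.2, 36) [-0.04 -0.08  0.02]
```

Call:
jog_arm:
  targets:
    - [[0,-0.04,0],[0,0,0],0]
    - [[0,-0.08,0],[0,0,0],0]
    - [[0,-0.08,0],[0,0,0],0]
    - [[0,0.4,0],[0,0,0],0]
    - [[0,1.0,0],[0,0,0],0]
    - [[0,1.2,-2],[0,0,0],0]
    - [[0,2,-4],[0,0,0],0]
    - [[0,4,-4],[0,0,0],0]

```text
time: 11.62
tool_pos: [0.6133, 0.1467, 0.1415]
tool_rot: [-0.001, 0.998, -0.065, 0.005]
contact_force: [1.3, -0.5, -0.1]
gripper_width: 0.0
grasp_force: 0.0
```

Call:
jog_arm:
  targets:
    - [[0,1,0],[0,0,0],0]
    - [[0,1,0],[0,0,0],0]
    - [[0,1,0],[0,0,0],0]

```text
time: 12.0
tool_pos: [0.6065, 0.1218, 0.1348]
tool_rot: [-0.0, 0.998, -0.066, -0.0]
contact_force: [0.2, -0.1, 0.5]
gripper_width: -0.001
grasp_force: 0.0
```

```bash
python3 look.py d; python3 meas.py c d
```

```text
c arm 129.02 ptr 128.99
d arm 148.13 ptr 147.16
t 12.05 jig [ 19.8   2.6 134.8] toolx yaw err -0.0001 tilt [-0.0003  0.0004] F [-0.4  0.4 -0.6] w -0.00015948428816120707
```

View pics/d.png

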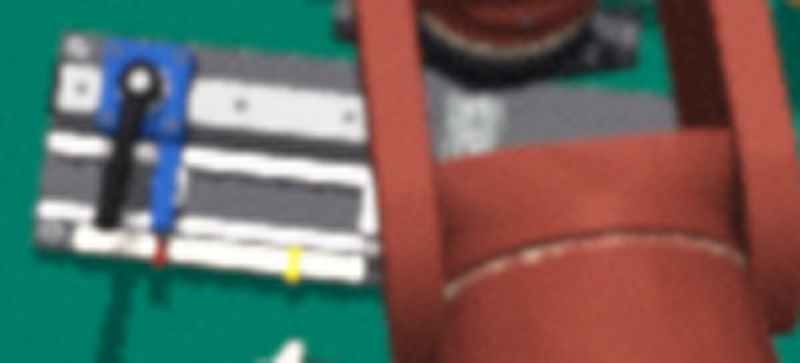

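The pointer now sits on the red tab at (160,250), about 0.5 mm from its middle. Now I swing the lever home.

Call:
jog_arm:
  targets:
    - [[-0.7,-2,0],[0,0,0],0]
    - [[-1.4,-4,0],[0,0,0],0]
    - [[-2.1,-5.5,0.5],[0,0,0],0]
    - [[-2.1,-5.5,1.5],[0,0,0],0]
    - [[-2.1,-5.5,3],[0,0,0],0]
    - [[-2.1,-5.5,3.15],[0,0,0],0]
    - [[-2.1,-5.5,3.15],[0,0,0],0]

```text
time: 12.92
tool_pos: [0.5729, 0.2654, 0.0567]
tool_rot: [-0.0, 0.998, -0.066, 0.0]
contact_force: [0.3, 0.7, -0.2]
gripper_width: -0.002
grasp_force: 0.0
```

```bash
python3 -c "
from h import *
where((-34,154,55),(-35,173,55),(-24,195,55),(-14,203,55),(-5,208,55),(-1,208,55))"
```

```text
t 12.93 jig [-32.3 140.2  56.7] toolx yaw err 0.0001 tilt [0.0001 0.0002] F [ 0.2  0.8 -0.2] w -0.0024964249074181702
(-34, 154, 55) [-0.07 -0.55  0.07]
(-35, 173, 55) [-0.11 -1.31  0.07]
(-24, 195, 55) [ 0.33 -2.19  0.07]
(-14, 203, 55) [ 0.73 -2.51  0.07]
(-5, 208, 55) [ 1.09 -2.71  0.07]
(-1, 208, 55) [ 1.25 -2.71  0.07]
```

Call:
jog_arm:
  targets:
    - [[-0.1,-0.4,0.05],[0,0,0],0]
    - [[-0.1,-0.8,0.05],[0,0,0],0]
    - [[-0.1,-1.3,0.05],[0,0,0],0]
    - [[0.1,-1.8,0.05],[0,0,0],0]
    - [[0.3,-2.2,0.05],[0,0,0],0]
    - [[0.7,-2.5,0.05],[0,0,0],0]
    - [[0.9,-2.6,0.05],[0,0,0],0]
    - [[0.9,-2.6,0.05],[0,0,0],0]

```text
time: 13.92
tool_pos: [0.6041, 0.3268, 0.0548]
tool_rot: [-0.001, 0.998, -0.066, 0.0]
contact_force: [-1.7, -0.7, -0.8]
gripper_width: -0.002
grasp_force: 0.5
```

Call:
jog_arm:
  targets:
    - [[0.1,0,0],[0,0,0],0]
    - [[0.2,0,0],[0,0,0],0]
    - [[0.3,0,0],[0,0,0],0]
    - [[0.3,0,0],[0,0,0],0]

```text
time: 14.42
tool_pos: [0.611, 0.3259, 0.0551]
tool_rot: [-0.001, 0.998, -0.066, -0.0]
contact_force: [-3.4, 3.4, -0.4]
gripper_width: 0.0
grasp_force: 1.9
```

```bash
python3 -c "
from h import *
where((-1,208,55),)"
```

```text
t 14.43 jig [ -2.5 205.2  55.1] toolx yaw err -0.0005 tilt [0.     0.0012] F [-3.9  2.9 -0.4] w 0.00021401886624220206
(-1, 208, 55) [ 0.06 -0.11  0.  ]
```

Call:
jog_arm:
  targets:
    - [[0.1,0,0],[0,0,0],0]
    - [[0.2,0,0],[0,0,0],0]
    - [[0.25,0,0],[0,0,0],0]
    - [[0.25,0,0],[0,0,0],0]

```text
time: 14.92
tool_pos: [0.6119, 0.3259, 0.0549]
tool_rot: [0.0, 0.998, -0.066, -0.006]
contact_force: [-21.3, 4.0, 10.0]
gripper_width: 0.004
grasp_force: 10.6
```

```bash
python3 -c "
from h import *
where((-1,208,55),)"
```

```text
t 14.93 jig [ -1.6 205.3  54.9] toolx yaw err 0.0002 tilt [-0.0129  0.0005] F [-21.6   1.2  10. ] w 0.0035157383937777726
(-1, 208, 55) [ 0.02 -0.11 -0.  ]
```

The force jumped to 21 N against the home stop, so the lever is home. I retreat and look.

Call:
jog_arm:
  targets:
    - [[-0.4,0,0],[0,0,0],0]
    - [[-0.8,0,-0.5],[0,0,0],0]
    - [[-1,0,-2.5],[0,0,0],0]
    - [[-1,2,-3],[0,0,0],0]
    - [[-1,4.4,-3],[0,0,0],0]
    - [[-1,6.8,-3],[0,0,0],0]
    - [[-1,9.2,-3],[0,0,0],0]
    - [[-1,11,-3],[0,0,0],0]

```text
time: 15.92
tool_pos: [0.5566, 0.0523, 0.1318]
tool_rot: [0.001, 0.998, -0.067, 0.002]
contact_force: [0.5, 0.7, 0.3]
gripper_width: -0.001
grasp_force: 0.0
```

Call:
jog_arm:
  targets:
    - [[0,2,0],[0,0,0],0]
    - [[0,3.8,0],[0,0,0],0]
    - [[0,3.8,0],[0,0,0],0]
    - [[0,3.8,0],[0,0,0],0]

```text
time: 16.42
tool_pos: [0.5442, -0.0393, 0.1311]
tool_rot: [0.0, 0.998, -0.066, 0.001]
contact_force: [-0.3, 0.7, -0.1]
gripper_width: -0.002
grasp_force: 0.0
```

```bash
python3 look.py e; python3 meas.py d e; python3 -c "
from h import *
where((-31,-165,60),(-31,-165,21.5))"
```

```text
d arm 148.13 ptr 147.16
e arm 148.14 ptr 147.23
t 16.48 jig [ -20.9 -165.1  130.8] toolx yaw err -0.0002 tilt [ 0.0015 -0.0004] F [ 0.4 -0.   0.2] w -0.0005359290078563203
t 16.48 jig [ -20.9 -165.1  130.8] toolx yaw err -0.0002 tilt [ 0.0015 -0.0004] F [ 0.4 -0.   0.2] w -0.0005359290078563203
(-31, -165, 60) [-0.41 -0.    2.83]
(-31, -165, 21.5) [-0.41 -0.    4.37]
```

View pics/e.png

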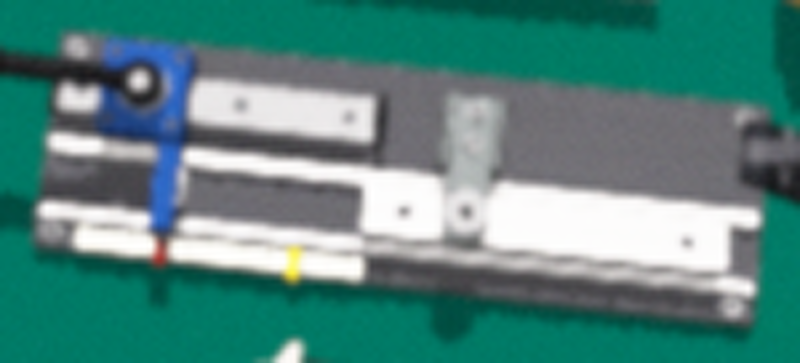

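The lever is home along the rail at (0,65)→(140,82), and the pointer is on the red tab at (160,245). Next is the bar.

Call:
jog_arm:
  targets:
    - [[-0.4,0,1],[0,0,0],0]
    - [[-0.4,0,3],[0,0,0],0]
    - [[-0.4,0,4.2],[0,0,0],0]
    - [[-0.4,0,4.35],[0,0,0],0]
    - [[-0.4,0,4.35],[0,0,0],0]

```text
time: 17.1
tool_pos: [0.5347, -0.0372, 0.0223]
tool_rot: [0.0, 0.998, -0.065, 0.001]
contact_force: [0.1, -0.7, 0.5]
gripper_width: -0.003
grasp_force: 0.0
```

```bash
python3 -c "
from h import *
where((-32,-65,22),(-32,-55,22))"
```

```text
t 17.1 jig [ -30.4 -164.8   22.3] toolx yaw err 0.0006 tilt [ 0.0014 -0.0003] F [ 0.2 -0.7  0.5] w -0.0032787616634442854
(-32, -65, 22) [-0.06 -3.99  0.01]
(-32, -55, 22) [-0.06 -4.39  0.01]
```

Call:
jog_arm:
  targets:
    - [[-0.05,-0.5,0],[0,0,0],0]
    - [[-0.05,-1,0],[0,0,0],0]
    - [[-0.05,-1.5,0],[0,0,0],0]
    - [[-0.05,-2,0],[0,0,0],0]
    - [[-0.05,-2.5,0],[0,0,0],0]
    - [[-0.05,-3,0],[0,0,0],0]
    - [[-0.05,-3.5,0],[0,0,0],0]
    - [[-0.05,-3.8,0],[0,0,0],0]

```text
time: 18.1
tool_pos: [0.5463, 0.0569, 0.0227]
tool_rot: [0.001, 0.998, -0.066, 0.001]
contact_force: [0.0, -6.8, 7.0]
gripper_width: -0.002
grasp_force: 3.9
```

Call:
jog_arm:
  targets:
    - [[0,-0.15,0],[0,0,0],0]
    - [[0,-0.3,0],[0,0,0],0]
    - [[0,-0.4,0],[0,0,0],0]
    - [[0,-0.5,0],[0,0,0],0]
    - [[0,-0.55,0],[0,0,0],0]
    - [[0,-0.55,0],[0,0,0],0]

```text
time: 18.85
tool_pos: [0.5481, 0.0702, 0.0227]
tool_rot: [0.001, 0.998, -0.066, 0.001]
contact_force: [-1.5, -5.9, 5.5]
gripper_width: 0.005
grasp_force: 3.6
```

```bash
python3 -c "
from h import *
where((-32,-55,22))"
```

```text
t 18.85 jig [-31.3 -56.6  22.7] toolx yaw err -0.0 tilt [ 0.0022 -0.0014] F [-0.7 -6.   5.5] w 0.0052318418606642336
(-32, -55, 22) [-0.03 -0.06  0.03]
```

Call:
jog_arm:
  targets:
    - [[0,-0.04,0],[0,0,0],0]
    - [[0,-0.08,0],[0,0,0],0]
    - [[0,-0.08,0],[0,0,0],0]

```text
time: 19.23
tool_pos: [0.5483, 0.0721, 0.0228]
tool_rot: [0.001, 0.998, -0.066, 0.001]
contact_force: [-0.1, -4.8, 7.4]
gripper_width: 0.001
grasp_force: 3.7
```

Call:
jog_arm:
  targets:
    - [[0,-0.04,0],[0,0,0],0]
    - [[0,-0.04,0],[0,0,0],0]

```text
time: 19.48
tool_pos: [0.5484, 0.0724, 0.0228]
tool_rot: [0.001, 0.998, -0.066, 0.001]
contact_force: [-1.2, -6.9, 6.3]
gripper_width: 0.002
grasp_force: 5.0
```

Call:
jog_arm:
  targets:
    - [[0,-0.04,0],[0,0,0],0]
    - [[0,-0.08,0],[0,0,0],0]
    - [[0,-0.08,0],[0,0,0],0]

```text
time: 19.85
tool_pos: [0.5484, 0.0728, 0.0227]
tool_rot: [0.003, 0.998, -0.065, 0.001]
contact_force: [-1.6, -13.9, 8.2]
gripper_width: -0.001
grasp_force: 7.9
```

Call:
jog_arm:
  targets:
    - [[0,-0.04,0],[0,0,0],0]
    - [[0,-0.08,0],[0,0,0],0]
    - [[0,-0.08,0],[0,0,0],0]

```text
time: 20.23
tool_pos: [0.5494, 0.0767, 0.0234]
tool_rot: [0.001, 0.998, -0.066, 0.001]
contact_force: [-1.8, -7.0, 9.4]
gripper_width: 0.002
grasp_force: 4.6
```

The force rose to 14 N and then something gave by 4 mm, so I check before pushing further.

```bash
python3 look.py f; python3 meas.py e f
```

```text
e arm 148.14 ptr 147.23
f arm 148.22 ptr 147.22
t 20.27 jig [-30.8 -50.   23.4] toolx yaw err -0.0 tilt [ 0.0029 -0.0022] F [-0.4 -6.8  9.8] w -0.0014387567126223665
```

View pics/f.png

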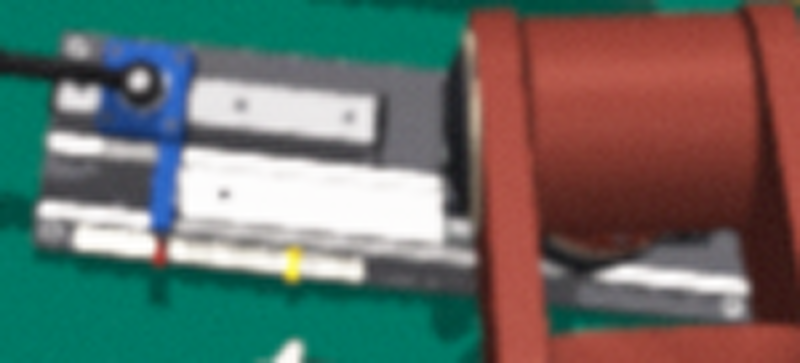

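The stop has not moved: the arm is at 148.2 and the pointer is on red. The bar had only stuck briefly, and its end is now near the stop at (180,190). I continue gently.

Call:
jog_arm:
  targets:
    - [[0,-0.04,0],[0,0,0],0]
    - [[0,-0.08,0],[0,0,0],0]
    - [[0,-0.08,0],[0,0,0],0]

```text
time: 20.65
tool_pos: [0.5495, 0.0772, 0.0234]
tool_rot: [0.003, 0.998, -0.065, 0.001]
contact_force: [-1.7, -12.4, 10.4]
gripper_width: -0.003
grasp_force: 7.7
```

Call:
jog_arm:
  targets:
    - [[0,-0.04,0],[0,0,0],0]
    - [[0,-0.08,0],[0,0,0],0]
    - [[0,-0.08,0],[0,0,0],0]

```text
time: 21.02
tool_pos: [0.5496, 0.0774, 0.0234]
tool_rot: [0.004, 0.998, -0.065, 0.001]
contact_force: [-3.4, -18.7, 11.4]
gripper_width: -0.0
grasp_force: 12.4
```

Call:
jog_arm:
  targets:
    - [[0,-0.04,0],[0,0,0],0]
    - [[0,-0.08,0],[0,0,0],0]
    - [[0,-0.08,0],[0,0,0],0]

```text
time: 21.4
tool_pos: [0.5498, 0.0783, 0.0234]
tool_rot: [0.006, 0.998, -0.065, 0.001]
contact_force: [-4.0, -22.7, 10.4]
gripper_width: 0.001
grasp_force: 14.0
```

```bash
python3 look.py g; python3 meas.py e f g
python3 - <<'E'
from h import *
J=np.load("J.npy")
for n in("top0","f","g"):
    im=np.load(n+".npz")["im"]
    k,xs,ys=ortho("top",im,J,-42,-22,10,150,30,2); g=k.astype(float).mean((0,2))
    print(n,[(ys[i],int(g[i])) for i in range(0,len(ys),2) if (35<ys[i]<60 if n=="top0" else 128<ys[i]<150)])
    # hole = darkest spot on bar's line
    k,xs,ys=ortho("top",im,J,-36,-26,40 if n!="top0" else 20,136 if n!="top0" else 44,30,4); g=cv2.GaussianBlur(k.astype(np.float32).mean(2),(0,0),4)
    i=np.unravel_index(g.argmin(),g.shape); d=np.clip(np.median(g)-30-g,0,None)*(abs(ys-ys[i[1]])<8); print("hole y",ys[i[1]],(d.sum(0)*ys).sum()/d.sum(),"x",xs[i[0]])
E
```

```text
e arm 148.14 ptr 147.23
f arm 148.22 ptr 147.22
g arm 149.02 ptr 148.66
t 21.45 jig [-30.6 -48.3  23.5] toolx yaw err 0.0012 tilt [ 0.0011 -0.0113] F [ -1.8 -22.4  11.5] w -0.0011557390757497123
top0 [(np.float64(36.0), 249), (np.float64(37.0), 250), (np.float64(38.0), 250), (np.float64(39.0), 250), (np.float64(40.0), 250), (np.float64(41.0), 250), (np.float64(42.0), 250), (np.float64(43.0), 250), (np.float64(44.0), 251), (np.float64(45.0), 251), (np.float64(46.0), 248), (np.float64(47.0), 243), (np.float64(48.0), 231), (np.float64(49.0), 209), (np.float64(50.0), 182), (np.float64(51.0), 152), (np.float64(52.0), 127), (np.float64(53.0), 113), (np.float64(54.0), 105), (np.float64(55.0), 101), (np.float64(56.0), 101), (np.float64(57.0), 101), (np.float64(58.0), 101), (np.float64(59.0), 101)]
hole y 29.25 29.155619041684748 x -31.0
f [(np.float64(129.0), 252), (np.float64(130.0), 252), (np.float64(131.0), 252), (np.float64(132.0), 252), (np.float64(133.0), 252), (np.float64(134.0), 252), (np.float64(135.0), 252), (np.float64(136.0), 250), (np.float64(137.0), 246), (np.float64(138.0), 24
[... 221 characters left out ...]
64(147.0), 116), (np.float64(148.0), 115), (np.float64(149.0), 115)]
hole y 118.75 118.74530806207805 x -32.0
g [(np.float64(129.0), 252), (np.float64(130.0), 252), (np.float64(131.0), 252), (np.float64(132.0), 252), (np.float64(133.0), 252), (np.float64(134.0), 252), (np.float64(135.0), 252), (np.float64(136.0), 251), (np.float64(137.0), 249), (np.float64(138.0), 245), (np.float64(139.0), 238), (np.float64(140.0), 225), (np.float64(141.0), 208), (np.float64(142.0), 187), (np.float64(143.0), 167), (np.float64(144.0), 149), (np.float64(145.0), 135), (np.float64(146.0), 125), (np.float64(147.0), 118), (np.float64(148.0), 116), (np.float64(149.0), 115)]
hole y 119.75 119.74440311364587 x -32.25
```

The bar is against the stop: its hole moved 89.6 mm, putting the end at 140. The last push crept the stop about 0.8 mm, still centred on red at about 148.8 against 148.5. I back off now.

Call:
jog_arm:
  targets:
    - [[0,0.4,0],[0,0,0],0]
    - [[0,1,0],[0,0,0],0]
    - [[0,2,0],[0,0,0],0]
    - [[0,2.5,-1.5],[0,0,0],0]
    - [[0,3,-4],[0,0,0],0]
    - [[0,4.5,-5],[0,0,0],0]
    - [[0,5,-5],[0,0,0],0]
    - [[0,5,-5],[0,0,0],0]

```text
time: 22.45
tool_pos: [0.5309, -0.0407, 0.1445]
tool_rot: [-0.001, 0.998, -0.067, -0.001]
contact_force: [0.4, -0.7, 0.2]
gripper_width: -0.001
grasp_force: 0.0
```

```bash
python3 look.py k; python3 meas.py e k
python3 - <<'E'
from h import *
J=np.load("J.npy")
# lever direction: dark centroid across x at heights along arm
im=np.load("k.npz")["im"]; k,xs,ys=ortho("top",im,J,-10,40,185,222,66,4); d=np.clip(60-k.astype(float).max(2),0,None)
c=(d*xs[:,None]).sum(0)/d.sum(0); print("lever x along y",c[::12].round(1),"angle",-np.polyfit(ys,c,1)[0])
k,xs,ys=ortho("top",im,J,-36,-26,40,136,30,4); g=cv2.GaussianBlur(k.astype(np.float32).mean(2),(0,0),4)
i=np.unravel_index(g[:,280:].argmin(),g[:,280:].shape); print("hole",ys[280+i[1]])
E
```

```text
e arm 148.14 ptr 147.23
k arm 148.99 ptr 148.49
t 22.5 jig [ -34.  -168.2  143.9] toolx yaw err -0.0011 tilt [-0.0038  0.0016] F [-0.3 -0.2 -0.4] w -0.00014010723882993192
lever x along y [14.3 14.4 14.2 14.3 14.9 14.4 13.4 13.7 13.9 14.1 14.2 14.2 14.4] angle 0.007417063284448232
hole 119.5
```

View pics/k.png

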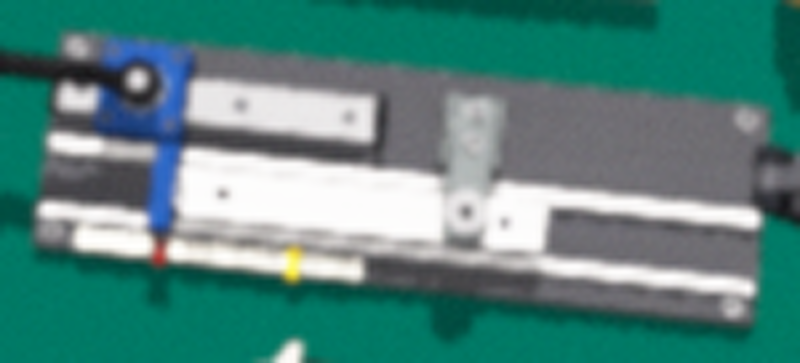

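The bar rests against the stop at (175,190), the pointer is on red at (160,250), the lever angle is about 0.01 rad, and the arm is clear.

```bash
python3 -c "
from h import *
print(job_done())"
```

```text
the job is handed in; nothing more can be done
None
```

I handed the job in at about 22.5 s: the stop is locked with its pointer about 0.4 mm from the red tab's middle, the lever is home, the bar is against the stop (the last push crept the clamped stop about 0.8 mm), and I never touched the bystanders; no verdict was returned.

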